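# Unpack a rim lock and put its spacer board on the spacer pile

### The arm

A 6-joint arm with a two-finger parallel gripper is mounted at the origin on the work surface. World frame = base frame: x ahead of the robot, y to its left, z up, the work surface at z = 0. Lengths are in m, angles in rad, forces in N, time in s.
With the tool pointing down it reaches from about 0.35 to 0.725 m from the base axis. Payload 6 kg.
Tool frame: the origin (TCP) lies on the centre line of the jaws, within the pads' length; the fingertips stand 17 mm ahead of it and the grasp point (between the pads) lies 2 mm behind it; z points along the fingers, y is the line along which they close (so a half turn about z gives the same grasp; the last joint's range is limited). The gripper opens to 85 mm and grips with 20 to 120 N. Pads are 22 mm wide; open, the fingers measure 114 mm over their backs; the gripper's body (76 mm by 85 mm) begins 54 mm behind the grasp point. The pads swing forward as they close: fully open they stand 13 mm farther back than shut.
Start: joints at [-0.985, 0.04, 0.085, 0, -1.615, -0.334], TCP at [0.149, -0.581, 0.248] pointing down, gripper open.
Joint ranges: [-2.56, 2.56], [-1.29, 2.01], [-1.08, 1.49], [-3.29, 1.98], [-2.81, -0.18], [-2.99, 2.99]. Speed limits (rad/s): [2.57, 2.57, 3.01, 3.14, 3.14, 3.14].

### API

Orientations are given as a 3x3 rotation matrix whose columns are the frame's x, y, z axes.
In Python, from workcell import env, move_gripper, planner, sense, imaging gives the robot as it stands. Calls block until the motion is done:
- env.move_to(position, orientation): joint-space move of the TCP to a pose.
- env.move_linear(position, speed=0.15, orientation=None, threshold=None): straight line of the TCP; orientation=None keeps the orientation; speed is the mean speed in m/s. With threshold (N) it stops when the force on the tool has changed by that much, and returns True; else False.
- env.move_j(angles): joint-space move.
- move_gripper(opening): finger opening in m; the grip force is fixed at half the most; returns when the fingers have stopped.
- env.dwell(seconds).
- planner.inverse_kinematics(position, orientation): joint angles nearest the present ones, or None.
- sense(): the state.
- imaging.camera(name): name is "scene" or "top"; returns (picture, depth): 480x640x3 uint8, red, green, blue; 480x640 float32, m along the optical axis (not along the pixel's ray), 0 where there is no reading.
- imaging.camera_model(name): a dict with "vfov" (degrees; the focal length in pixels is half the picture's height over the tangent of half this angle, whatever the lens; pixels are square), "cx", "cy" (the principal point, pixels), "world_from_camera" (4x4, takes a point from camera to world coordinates). Camera axes: x right, y down, z forward; pixel columns grow to the right and rows downward; lengths in m; the calibration is good to about 2 mm. A picture is of the moment at which its call begins. camera_model takes no time and is no camera call.
A pose or a line that the arm cannot do raises env.Unreachable and nothing moves.
- env.finish_job(): hands the job in; it is judged then, once.
The state is a dict: "time": time; "qpos": joint angles; "qvel": joint speeds; "effort": joint torques, N m; "position": TCP position; "tcp_rot": TCP orientation; "ft_force": force on the tool from outside, world axes, zero at the start; "moment": the same for the moment, N m; "grip_width": finger opening in m; "gripper_force": force on a finger pad.
Only numpy, scipy, OpenCV 4.12 (cv2) and the standard library are available. Lean on these libraries where they do the work, as an engineer would, in place of code of your own. Each camera call takes 0.05 s, during which the arm holds its last target. There are 200 camera calls.

### The job

On the van's bench two rim locks are stacked with a plywood spacer board between them. First set the upper lock down flat in the middle of the rubber mat, still the same way up; then lay the spacer board squarely on top of the pile of spacer boards, edges in line with the board below. Set things down rather than dropping them.

Things in the scene. Friction and masses are not known exactly. Their poses are not given: they have to be found in the camera images.
- lock (a point): centre (half-way up) of the loose upper lock on the stack: dark steel case 92 (x) x 50 (y) x 36 mm high (z up), 0.4 to 0.65 kg, flat top and bottom, a brass bolt sticking out 16 mm at its +x end. Grip it across the 50 mm. The board under it, nearly parallel, sticks out about 5 mm past each long side: keep the fingertips above that board's top, 18 mm below this point.
- board (a point): centre (half-way up) of the loose spacer board in the stack: plywood, 130 (x) x 60 (y) x 15 mm thick, 85 g. The upper lock lies on it; below it is a second lock, 92 x 50 x 36 mm, on the bench. Grip it across the 60 mm by the fingertips, not reaching below its underside (7.5 mm under this point), so that the fingers do not catch the pile's boards.
- pile (a point): centre (half-way up) of the top board of the spacer pile: two loose plywood boards on the bench, each like the stack's spacer, 130 (x) x 60 (y) x 15 mm thick. Its upper face is 7.5 mm above this point, 30 mm above the bench.
- mat_mid (a point): centre of the upper face of a black ribbed rubber mat fixed to the bench, 170 (x) x 140 (y) x 3 mm thick. Stack, pile and mat lie side by side in any order. Not part of the job: tape roll, padlock, square aluminium plate (all beyond 0.73 m ahead), and at the sides a drill (0.24 m high), tool case, torch and box of key blanks.
There are look-alikes about, which are no part of the job. Several things look just like the part that bears mat_mid: the one meant starts farthest to the robot's left.

How it is judged:
On the way, in this order (a step that is already met when the one before it is completed fails the run):
1. the upper lock lies flat in the middle of the mat, let go (horizontal distance between lock and mat_mid below 0.035 m and z of lock in the frame of mat_mid between 0.014 and 0.023 m and angle between lock's own z axis and vertical below 0.15 rad and contact force between the fingers and lock_top below 0.1 N), for 0.2 s.
2. the spacer board lies squarely on the spacer pile, let go (horizontal distance between board and pile below 0.02 m and z of board in the frame of pile between 0.011 and 0.019 m and angle between the x axis of board and the x axis of pile, either way round below 0.26 rad and angle between each of board, pile's own z axis and vertical below 0.12 rad and height (world z) of pile above 0.0185 m and contact force between the fingers and spacer below 0.1 N), for 0.2 s.
At the end, for the whole second after the job is handed in: The top lock rests flat, same way up, on the mat, within 35 mm of its middle; the spacer from the stack rests flat on the pile's top board, centres within 20 mm, long axes within 15 degrees (either way round), the pile still two boards high under it; both let go and at rest (all of step 1 and all of step 2 and linear speed of each of lock_top, spacer below 0.02 m/s); the robot touches nothing.
It fails at once if the lock is dropped (falls free faster than 0.7 m/s, about 25 mm) (contact force between the fingers and lock_top below 0.1 N and linear speed of lock_top above 0.7 m/s).
It fails at once if the spacer board is dropped (falls free faster than 0.7 m/s, about 25 mm) (contact force between the fingers and spacer below 0.1 N and linear speed of spacer above 0.7 m/s).
It also fails if it takes over 56 s, if anything falls off the work surface, if the arm or the gripper's body presses on something with over 40 N, if the wrist force passes 120 N, or if a joint passes its speed limit or range.

## Working session

There is one attempt and no reset: what is moved stays moved. The work goes in short steps, each a Python script; the robot and the scene stay as the last script left them, time stands still between calls to the robot, and variables do not carry over. Pictures are saved under pics/ and viewed, at most 10 in all, crops included, and the job is handed in when it is done.

```bash
mkdir -p pics; ls; cat > h.py <<'E'
import numpy as np,cv2
from workcell import env, move_gripper, planner, sense, imaging
def cloud(n):
    p,d=imaging.camera(n);m=imaging.camera_model(n)
    f=240/np.tan(np.radians(m['vfov'])/2)
    v,u=np.mgrid[:480,:640]
    c=np.stack([(u-m['cx'])/f*d,(v-m['cy'])/f*d,d],-1)
    T=np.array(m['world_from_camera'])
    w=c@T[:3,:3].T+T[:3,3]; w[d==0]=np.nan
    return p,w
E
python3 - <<'E'
from h import *
for n in('scene','top'):
    p,w=cloud(n);cv2.imwrite(f'pics/{n}0.png',p[:,:,::-1]);np.save(n,w);print(imaging.camera_model(n))
E
```

```text
pics
{'vfov': 43.31315440997307, 'cx': 314.26566811253565, 'cy': 240.21093135462536, 'world_from_camera': array([[-0.79564328,  0.44589151, -0.41003966,  1.0795792 ],
       [ 0.60551916,  0.60471826, -0.51736096,  0.59085577],
       [ 0.01727161, -0.65992165, -0.75113588,  1.1160947 ],
       [ 0.        ,  0.        ,  0.        ,  1.        ]])}
{'vfov': 42.696859322803206, 'cx': 327.8244785522477, 'cy': 227.38118537655453, 'world_from_camera': array([[ 0.01773704, -0.98257901,  0.18499697,  0.26861378],
       [-0.99982213, -0.01624405,  0.00958295, -0.12974381],
       [-0.00641091, -0.18513404, -0.98269237,  1.44913136],
       [ 0.        ,  0.        ,  0.        ,  1.        ]])}
```

View pics/scene0.png

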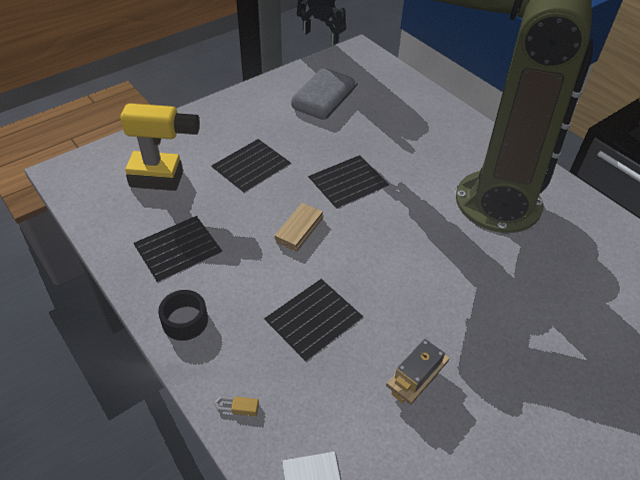

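View pics/top0.png

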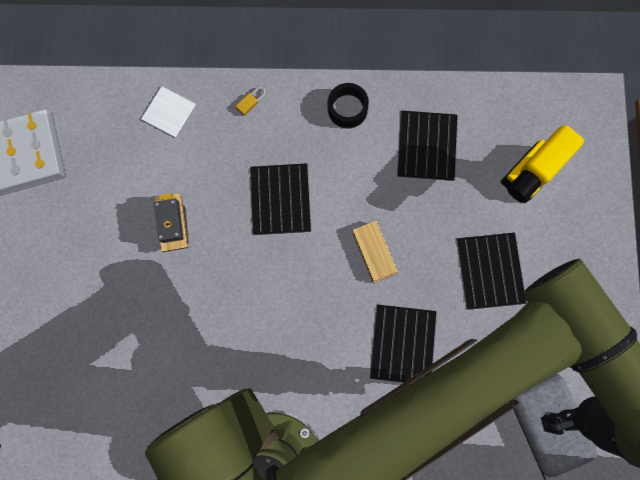

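The scene picture shows four mats, the stack at about (418,372) and the pile at (299,227). In the top picture, where left is +y, the leftmost mat is at (280,199), the lock stack at (170,222) and the pile at (375,251). Next I'll measure them in the depth clouds.

View pics/st.png

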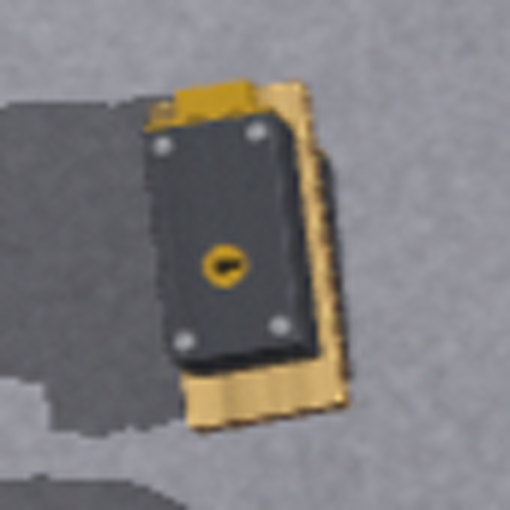

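The two cameras agree to about 2 mm, and the sizes and heights match the task. The crop shows the lock on the board with the brass bolt pointing +x. Taking off the 8 mm bolt offset puts the lock centre at about (0.5385, 0.2505), yaw 10°. I'll pick it now.

```bash
cat >> h.py <<'E'
def R(deg,flip):
    a=np.radians(deg+180*flip);c,s=np.cos(a),np.sin(a)
    return np.array([[c,s,0],[s,-c,0],[0,0,-1.]])
def st(l):
    s=sense();print(l,'t',round(s['time'],2),'p',np.round(s['position'],4),'w',round(s['grip_width'],4),'gf',np.round(s['gripper_force'],1),'ft',np.round(s['ft_force'],1),'q6',round(s['qpos'][5],2),flush=True)
E
python3 - <<'E'
from h import *
q0=sense()['qpos']
for f in(0,1):
    for n,p,a in(('stack',[.539,.251,.15],10),('mat',[.611,.003,.15],10),('pile',[.484,-.2245,.15],22.4)):
        q=planner.inverse_kinematics(p,R(a,f)); print(f,n,None if q is None else np.round(q,2))
E
```

```text
0 stack [ 0.77  0.04 -0.1   0.   -1.44  0.97]
0 mat [ 0.33  0.08 -0.05  0.   -1.44  1.41]
0 pile [-0.06 -0.13 -0.26  0.   -1.44  2.02]
1 stack [ 0.77  0.04 -0.1   0.   -1.44 -2.17]
1 mat [ 0.33  0.08 -0.05  0.   -1.44 -1.73]
1 pile [-0.06 -0.13 -0.26  0.   -1.44 -1.12]
```

```bash
python3 - <<'E'
from h import *
r=R(10,0)
env.move_to([.5385,.2505,.16],r);st('above')
env.move_linear([.5385,.2505,.074],.08);st('down')
move_gripper(.03);st('grip')
if not .044<sense()['grip_width']<.056: raise SystemExit
env.move_linear([.5385,.2505,.10],.05)
env.move_linear([.5385,.2505,.16],.12);st('lift')
env.move_linear([.611,.0035,.12],.15)
env.move_linear([.611,.0035,.036],.1);st('over')
p,w=cloud('top');cv2.imwrite('pics/t1.png',p[:,:,::-1])
E
```

```text
above t 3.33 p [0.5388 0.2499 0.1601] w 0.0854 gf 0.0 ft [0.6 0.6 1.2] q6 0.97
down t 4.55 p [0.5389 0.2507 0.0748] w 0.085 gf 0.0 ft [ 0.3  0.1 -0.7] q6 0.97
grip t 4.97 p [0.5388 0.251  0.0746] w 0.0485 gf 63.4 ft [-1.1  2.3  1.8] q6 0.97
lift t 6.29 p [0.538  0.2505 0.159 ] w 0.0492 gf 62.7 ft [-0.1  0.4 -4.4] q6 0.97
over t 9.17 p [0.6116 0.0036 0.037 ] w 0.0493 gf 62.7 ft [ 0.4  0.2 -3.5] q6 1.41
```

```bash
python3 - <<'E'
from h import *
print(env.move_linear([.611,.0035,.0225],.02,threshold=3));st('contact')
p=sense()['position']
if p[2]>.031: raise SystemExit
move_gripper(.075);st('rel')
env.move_linear([p[0],p[1],p[2]+.08],.1)
env.move_linear([.58,.05,.2],.2);st('up')
p,w=cloud('top');cv2.imwrite('pics/t2.png',p[:,:,::-1])
def rect(P,l):
    (c,s,a)=cv2.minAreaRect((P[:,:2]*1000).astype(np.float32));print(l,len(P),np.round(c,1),np.round(s,1),round(a,1),np.round(np.median(P[:,2])*1000,1))
for n in('top','scene'):
    p,w=cloud(n);P=w.reshape(-1,3);P=P[~np.isnan(P).any(1)]
    def box(c,r,lo,hi):return P[(abs(P[:,0]-c[0])<r)&(abs(P[:,1]-c[1])<r)&(P[:,2]>lo)&(P[:,2]<hi)]
    rect(box((.611,.0035),.08,.015,.045),n+' lock');rect(box((.54,.251),.085,.044,.058),n+' board')
    rect(box((.484,-.2245),.085,.024,.036),n+' pile')
E
```

```text
True
contact t 9.72 p [0.611  0.0036 0.0266] w 0.0489 gf 63.8 ft [-0.8  1.1  4.2] q6 1.41
rel t 10.1 p [0.6094 0.0034 0.0243] w 0.0751 gf 0.0 ft [0.4 0.7 0.3] q6 1.41
up t 11.76 p [0.5796 0.05   0.1985] w 0.0746 gf 0.0 ft [0.5 0.1 0. ] q6 1.32
top lock 668 [614.8  25.7] [109.9  96.2] 8.5 38.3
top board 1413 [539.1 250.2] [130.6  61.9] 10.6 50.9
top pile 1366 [ 483.4 -225.2] [131.   60.5] 22.6 30.0
scene lock 1166 [618.7   6.2] [112.4  53.2] 10.1 38.8
scene board 1869 [540.3 252.5] [133.8  61.4] 10.9 51.8
scene pile 1000 [ 483.7 -223. ] [139.2  62.5] 22.5 31.0
```

View pics/t2.png

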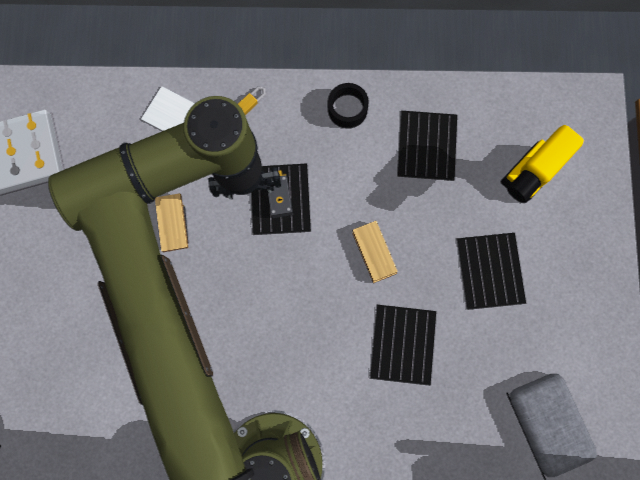

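The lock lies on the mat, about 4 mm off centre, with its top at 39 mm, and the board is undisturbed. Now the board.

```bash
python3 - <<'E'
from h import *
move_gripper(.085)
b=[.5397,.2513];t=[.4836,-.2244]
env.move_to([*b,.15],R(10.7,0))
env.move_linear([*b,.055],.07);st('down')
move_gripper(.04);st('grip')
if not .054<sense()['grip_width']<.066: raise SystemExit
z=sense()['position'][2]
env.move_linear([*b,z+.02],.04)
env.move_linear([*b,.15],.12);st('lift')
env.move_to([*t,.14],R(22.5,0))
env.move_linear([*t,.07],.1)
env.dwell(.3);st('over')
p,w=cloud('scene');cv2.imwrite('pics/s3.png',cv2.resize(p[150:300,210:410,::-1],None,fx=4,fy=4))
E
```

```text
down t 14.54 p [0.54   0.2515 0.0556] w 0.0849 gf 0.0 ft [ 0.2 -0.2 -0. ] q6 0.99
grip t 14.9 p [0.5401 0.2516 0.0559] w 0.0578 gf 65.0 ft [-0.7  0.5  4.5] q6 0.99
lift t 16.34 p [0.5393 0.2512 0.1489] w 0.0578 gf 64.5 ft [-0.5 -0.1 -1.2] q6 0.99
over t 19.24 p [ 0.4838 -0.2244  0.0705] w 0.058 gf 64.5 ft [ 0.6 -0.1  0.3] q6 2.02
```

View pics/s3.png

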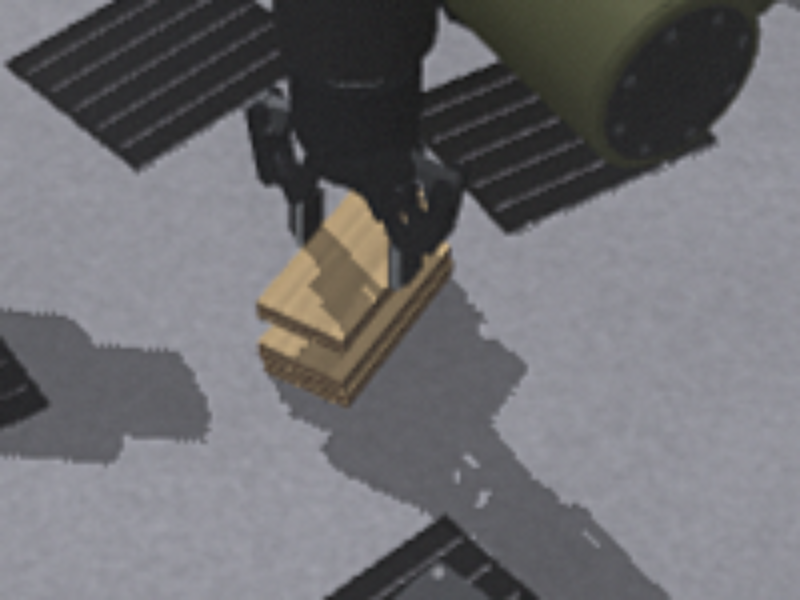

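The picture shows the board held level about 20 mm above the pile, with its edges in line. Now I'll lower it, let go and check.

```bash
python3 - <<'E'
from h import *
t=[.4836,-.2244]
print(env.move_linear([*t,.0475],.02,threshold=3));st('contact')
p=sense()['position']
if p[2]>.055: raise SystemExit
move_gripper(.078);st('rel')
env.move_linear([p[0],p[1],.16],.1)
env.move_to([.40,.12,.25],R(22.5,0));env.dwell(.3);st('up')
def rect(P,l):
    (c,s,a)=cv2.minAreaRect((P[:,:2]*1000).astype(np.float32));print(l,len(P),np.round(c,1),np.round(s,1),round(a,1),np.round(np.median(P[:,2])*1000,1))
for n in('top','scene'):
    p,w=cloud(n);cv2.imwrite(f'pics/{n}9.png',p[:,:,::-1]);P=w.reshape(-1,3);P=P[~np.isnan(P).any(1)]
    def box(c,r,lo,hi):return P[(abs(P[:,0]-c[0])<r)&(abs(P[:,1]-c[1])<r)&(P[:,2]>lo)&(P[:,2]<hi)]
    rect(box((.611,.0035),.08,.015,.045),n+' lock')
    rect(box((.484,-.2245),.085,.039,.055),n+' board');rect(box((.484,-.2245),.085,.010,.055),n+' pile')
E
```

```text
True
contact t 20.21 p [ 0.4835 -0.2244  0.0499] w 0.0576 gf 65.0 ft [-0.3  1.5  2.6] q6 2.02
rel t 20.54 p [ 0.4826 -0.2241  0.0486] w 0.0781 gf 0.0 ft [-0.6 -0.3  0.2] q6 2.02
up t 23.47 p [0.4002 0.1195 0.2498] w 0.0781 gf 0.0 ft [-0.3  0.2  0.1] q6 1.18
top lock 894 [618.    4.3] [109.7  50.2] 10.4 38.2
top board 1430 [ 483. -225.] [130.3  60.5] 22.4 45.3
top pile 1584 [ 485.8 -222.2] [151.6 148.1] 1.0 44.8
scene lock 1169 [619.1   6.9] [112.4  53.1] 10.1 38.7
scene board 1041 [ 483.5 -223.1] [135.7  62.9] 23.8 45.9
scene pile 1402 [ 484.  -222.8] [138.4  64.4] 22.5 44.9
```

View pics/scene9.png

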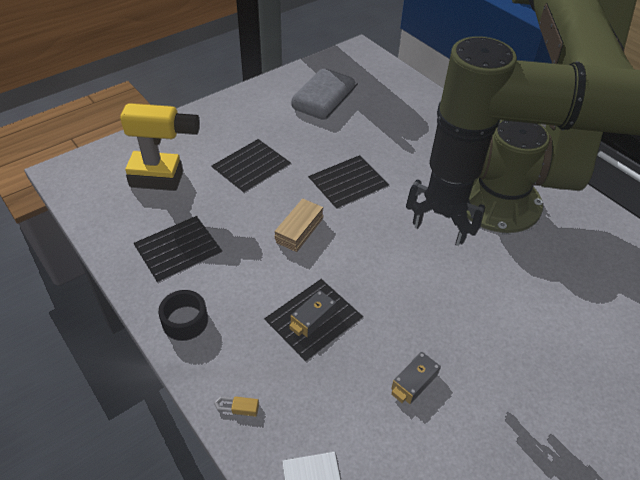

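The lock lies centred on the left mat at (313,310), and the spacer sits squarely on the pile at (299,224), with its top at 45 mm. The arm is clear of everything.

```bash
python3 -c "
from h import *
print(env.finish_job())"
```

```text
the job is handed in; nothing more can be done
None
```

The job is handed in at about 23 s on the robot's clock: the lock lies flat near the middle of the left mat and the spacer board squarely on the pile, both let go and the arm clear, though the hand-in call returned no verdict.

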